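# Carry a radio's swivel angle over to its amplifier with a sliding bevel

## Task

With the sliding bevel, set the finned amplifier at the same angle to the mounting rail as the radio with the round speaker grille: push the bevel gently into the corner on the robot's right (-y) of the radio, stock flat along the rail, so that the loose blade folds in until it lies flush along the radio's side, then press its lever right down to lock it there. Carry the locked bevel to the same corner beside the amplifier and, with the stock again flat along the rail, turn the amplifier until its side lies flush along the blade. Press with a few newtons only, never 15, do not shift the radio or disturb the things lying about, and leave the locked bevel lying there, flat on the desk.

Things in the scene. Friction and masses are not known exactly. Their poses are not given: they have to be found in the camera images.
- rail: aluminium mounting rail screwed to the desk at the back of the work, 25 (x) by 740 (y) by 8 mm high. Origin at the centre of its underside; its long axis is y; its front face, towards the robot, is at x = -12.5 mm. It is never exactly square to the robot.
- radio: the reference: grey radio in a dark bracket, round slotted grille (72 mm) in its lid. Origin on the desk on its swivel axis, 85 mm before the rail's face, front to -x. Set 155 (x -75 to +80) by 132 by 63 mm high, its flat sides 10 to 62 mm above the desk. It is bolted on through a slot, up to 7 mm off centre, so its -y side is at y = -59 to -73 mm: feel for it. Within 0.15 rad of square to the rail; slips at 0.7 N m.
- amp: the part to set: amplifier, sizes, origin, slot (up to 7 mm off centre) and flat sides as the radio's, 68 mm high, with eleven cooling fins along its lid. Turns with about 0.05 N m and stays where left; starts turned 0.2 to 0.33 rad clockwise from above. Radio and amplifier may be in either place along the rail, 0.38 m apart.
- bevel: stock of the bevel: heavy dark hardwood bar, brass ends, lying flat. Origin on the blade's pivot axis, underside. 28 mm wide (x -14 to +14 mm), 32 mm high, from the pivot to y = -132 mm. Grip its free half (y -80 to -125 mm) by the 28 mm width, fingertips over 8 mm up to clear the rail. In use its +x face is against the rail, its -y end to the robot's right. Whole bevel 0.53 kg.
- bevel_blade: steel blade, 115 by 24 by 3 mm, slotted, 14.5 to 17.5 mm above the stock's underside. Origin on the pivot; +x points along it to the tip; its working edge, for the radio's side, is at y = -12 mm. Starts opened about 1.8 rad from the stock, more than any corner here. Unlocked it turns with 0.04 N m and stays where left; locked it does not fold under some newtons. Flush, it points along the radio's -x axis.
- bevel_lever (a joint): the bevel's cam lever, 62 mm long, 12 mm wide, over the stock, hinged across it right over the pivot, 37 mm above the underside. 0 = flat along the stock (locked, its top 40 mm above the desk); 0.65 to 0.8 rad = raised (unlocked, as at the start). Pressing straight down on it 40 mm from the pivot takes 2 to 4 N; it stays down.
- lever_tip (a point): upper edge of the free end of the bevel's lever, on its middle line
- radio_front (a point): middle of the radio's swivel plate at the front, 75 mm before its swivel axis; must not shift
- mic: fist microphone lying on the desk; bystander, origin at its underside; not to be disturbed
- handset: cordless telephone handset; bystander, origin at its underside; not to be disturbed
- battery: battery block behind the rail; bystander, origin at its underside; not to be disturbed
- tape: roll of tape; bystander, origin at its underside; not to be disturbed
- driver: screwdriver; bystander, origin at its underside; not to be disturbed
- adapter: small upright brass coax adapter; bystander, origin at its underside; not to be disturbed
- mug: mug; bystander, origin at its underside; not to be disturbed
- pen: pen on the notepad; bystander, origin at its underside; not to be disturbed

How it is judged:
On the way, in this order (a step that is already met when the one before it is completed fails the run):
1. the unlocked bevel is seated: stock along the rail, blade bearing flush on the radio's side (contact force between bevel_blade and radio above 1.5 N and angle between the x axis of bevel_blade and the x axis of radio, either way round below 0.025 rad and angle between the x axis of bevel and the x axis of rail, either way round below 0.04 rad and x of bevel in the frame of rail above -0.0305 m and value of joint bevel_lever above 0.5 rad), for 0.2 s.
2. the lever is pressed down with the blade still lying along the radio's side (value of joint bevel_lever below 0.08 rad and angle between the x axis of bevel_blade and the x axis of radio, either way round below 0.025 rad and y of bevel in the frame of radio above -0.091 m), for 0.3 s.
3. the locked bevel is seated at the amplifier: stock along the rail, the amplifier's side flush against the blade (contact force between bevel_blade and amp above 1.5 N and angle between the x axis of bevel_blade and the x axis of amp, either way round below 0.03 rad and angle between the x axis of bevel and the x axis of rail, either way round below 0.04 rad and x of bevel in the frame of rail above -0.0305 m and value of joint bevel_lever below 0.08 rad), for 0.2 s.
At the end, for the whole second after the job is handed in: the amplifier stands parallel to the radio within 0.03 rad (1.7 degrees), the bevel lies flat on the desk at rest, its lever down and its blade still along the amplifier's side within 0.05 rad, and the front of the radio's swivel plate has moved less than 2 mm (angle between the x axis of radio and the x axis of amp, either way round below 0.03 rad and value of joint bevel_lever below 0.08 rad and angle between the x axis of bevel_blade and the x axis of amp, either way round below 0.05 rad and height (world z) of bevel below 0.005 m and angle between bevel's own z axis and vertical below 0.04 rad and linear speed of bevel below 0.01 m/s and distance of radio_front from where it was at the start of the episode below 0.002 m); the robot touches nothing.
It fails at once if the bevel is pressed on the radio with more than 15 N (contact force between any of bevel, bevel_blade and radio above 15 N).
It fails at once if the bevel is pressed on the amplifier with more than 15 N (contact force between any of bevel, bevel_blade and amp above 15 N).
It fails at once if the radio is shifted by more than 2 mm (distance of radio_front from where it was at the start of the episode above 0.002 m).
It fails at once if a bystander is moved by more than 30 mm (distance of any of mic, handset, battery, tape, driver, adapter, mug, pen from where it was at the start of the episode above 0.03 m).
It also fails if it takes over 67 s, if anything falls off the work surface, if the arm or the gripper's body presses on something with over 40 N, if the wrist force passes 120 N, or if a joint passes its speed limit or range.

## Robot

A 6-joint arm with a two-finger parallel gripper is mounted at the origin on the work surface. World frame = base frame: x ahead of the robot, y to its left, z up, the work surface at z = 0. Lengths are in m, angles in rad, forces in N, time in s.
With the tool pointing down it reaches from about 0.225 to 0.875 m from the base axis. Payload 3.4 kg.
Tool frame: the origin (TCP) lies midway between the tips of the shut fingers; the grasp point (between the pads) lies 19 mm behind it; z points along the fingers, y is the line along which they close (so a half turn about z gives the same grasp; the last joint's range is limited). The gripper opens to 85 mm and grips with 20 to 120 N. Pads are 22 mm wide; open, the fingers measure 114 mm over their backs; the gripper's body (76 mm by 85 mm) begins 54 mm behind the grasp point. The pads swing forward as they close: fully open they stand 13 mm farther back than shut.
Start: joints at [1.111, 0.276, 1.505, -0, 1.361, -0.121], TCP at [0.191, 0.542, 0.231] pointing down, gripper open.
Joint ranges: [-2.89, 2.89], [-0.75, 2.08], [0.22, 2.7], [-1.18, 4.32], [0.11, 2.71], [-2.7, 2.7]. Speed limits (rad/s): [2.57, 2.57, 3.14, 3.14, 3.14, 3.14].

## Interface

Orientations are given as a rotation vector (axis times angle).
In Python, from rig import * gives the robot as it stands.
- The arm moves only by the tool arm_command, never from a script. Its argument "targets" is a list of rows, each an object of numbers: "dx", "dy", "dz": the shift along the tool's x, y, z in m; "spin": the turn about the tool's z in rad. A call has 1 to 10 rows; each row is the pose to reach, as a shift and turn from the pose commanded when the call began, along the tool's axes at that moment; what a row does not reach only later rows make up. A row lasts 1/8 s, in which the tool goes at most 62.5 mm and 10.7 degrees, less where a joint would pass 70% of its speed; a pose out of reach is approached as far as the arm can. A call with a gripper value outside its range is refused whole. "fingers" is the opening, from -1 (shut) to 1 (fully open), so that 0 is half open, set as the call begins (left out, the last holds). The fingers move at their own pace and stop on an object; the grip force is fixed at half the most. Time passes only in rows, so rows that repeat a pose let the fingers close. It gives the time, the measured TCP pose, the force, the opening and the grip force at its end, in the units of the state.
- state(): the state, without advancing time (a new reading comes with each control period).
- get_image(name): name is "side" or "top" or "wrist"; returns a dict with "img" (480x640x3 uint8, red, green, blue), "z_map" (480x640 float32, m along the optical axis (not along the pixel's ray), 0 where there is no reading), "fx", "fy", "cx", "cy" (pixels), "k1" (the pictures are not rectified: a ray, as slopes to the right and down, at radius r is drawn at 1 + k1 r^2 times it, then the intrinsics apply), "position" and "rotation" of the camera in the world. Camera axes: x right, y up, looking along -z (the intrinsics and any distortion apply to the point x, -y, -z); pixel columns grow to the right and rows downward; lengths in m; the calibration is good to about 2 mm. A picture is of the moment at which its call begins.
- job_done(): hands the job in; it is judged then, once.
The state is a dict: "clock": time; "joints": joint angles; "qvel": joint speeds; "joint_efforts": joint torques, N m; "ee_pos": TCP position; "eef_rot": TCP orientation; "force": force on the tool from outside, world axes, zero at the start; "ft_torque": the same for the moment, N m; "width": finger opening in m; "finger_force": force on a finger pad.
Only numpy, scipy, OpenCV 4.12 (cv2) and the standard library are available. Lean on these libraries where they do the work, as an engineer would, in place of code of your own. Each camera call takes 0.05 s, during which the arm holds its last target. There are 200 camera calls.

## Working session

There is one attempt and no reset: what is moved stays moved. The work goes in short steps, Python scripts to look and compute and a tool call to move; the robot and the scene stay as the last step left them, time stands still between calls to the robot, and variables do not carry over. Pictures are saved under pics/ and viewed, at most 10 in all, crops included, and the job is handed in when it is done.

Besides the shell and the picture viewer there is one more tool, called by a JSON object that holds its "fn" and its "kwargs". arm_command: Moves the arm, as the interface text tells. Its arguments: {"type":"object","properties":{"targets":{"type":"array","items":{"type":"object","properties":{"dx":{"type":"number"},"dy":{"type":"number"},"dz":{"type":"number"},"spin":{"type":"number"}}}},"fingers":{"type":"number"}},"required":["targets"]}

```bash
ls; mkdir -p pics; cat > h.py <<'E'
from rig import *
import numpy as np, cv2
from scipy.spatial.transform import Rotation as R
def cam(n):
    c=get_image(n); np.savez('/tmp/%s.npz'%n,**c); return c
def load(n): return dict(np.load('/tmp/%s.npz'%n))
def px2w(c,u,v,z=None):
    """pixel -> world; on plane z, or by depth if z None"""
    K=np.array([[c['fx'],0,c['cx']],[0,c['fy'],c['cy']],[0,0,1]],float)
    p=cv2.undistortPoints(np.array([[[u,v]]],float),K,np.array([float(c['k1']),0,0,0]))[0,0]
    Rm=np.array(c['rotation']); 
    Rm=Rm if Rm.shape==(3,3) else R.from_rotvec(Rm).as_matrix()
    d=Rm@np.array([p[0],-p[1],-1.]); o=np.array(c['position'])
    s=c['z_map'][int(round(v)),int(round(u))] if z is None else (z-o[2])/d[2]
    return o+s*d
E
python3 - <<'E'
from h import *
s=state(); print(s)
for n in('top','side'):
    c=cam(n); print(n,c['position'],c['rotation'],c['fx'],c['k1'])
    cv2.imwrite('pics/%s0.png'%n,cv2.resize(c['img'][:,:,::-1],(800,600),interpolation=cv2.INTER_CUBIC))
E
```

```text
pics
{'clock': 0.0, 'joints': array([ 1.11096722e+00,  2.76637623e-01,  1.50616715e+00, -1.66298616e-05,
        1.36069053e+00, -1.21004730e-01]), 'qvel': array([ 1.79410807e-03, -3.52560706e-04,  5.05293271e-05, -9.55777688e-04,
        1.00469988e-03, -4.03546093e-04]), 'joint_efforts': array([ 3.00652448e-05, -4.16777444e+01, -2.45806664e+01, -4.26016559e-04,
        1.09870755e-02,  6.91305573e-06]), 'ee_pos': array([0.19088982, 0.54181744, 0.23040185]), 'eef_rot': array([-5.29587048e-01, -3.09609571e+00,  2.87035236e-03]), 'force': array([ 0.42957969,  0.43876173, -0.26774617]), 'ft_torque': array([-0.01214806, -0.00397361,  0.02639857]), 'finger_force': 0.0, 'width': 0.08509484786334448}
top [0.2789672  0.06667077 1.35131439] [ 0.15086962 -0.16134889 -1.551541  ] 620.314210929354 -0.09668638196988297
side [-0.20323568 -0.60328682  0.66948989] [ 0.95024466 -0.41531735 -0.75828417] 463.2242626926047 0.010340348262641711
```

View pics/top0.png

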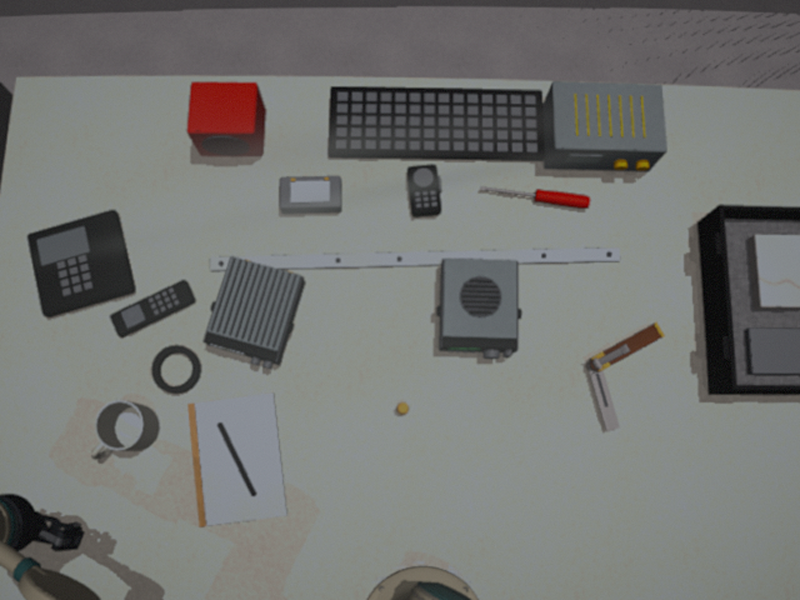

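View pics/side0.png

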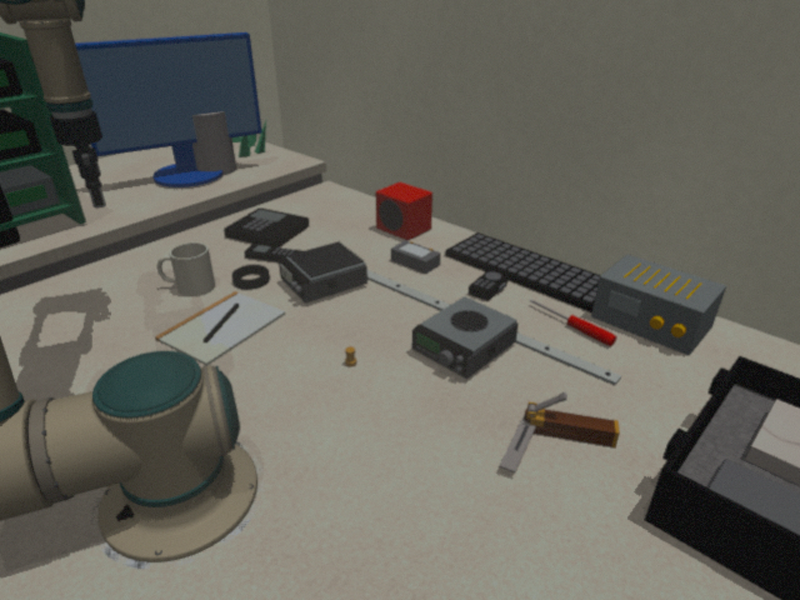

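The top view (800 px scale) shows the rail from (210,264) to (619,255), the amp at (255,310) and the radio at (480,305). The bevel pivot is near (595,365), its stock runs to (660,330) and its blade to (610,428). Next I'll take a close crop for the radio, the bevel and the rail.

```bash
python3 - <<'E'
from h import *
c=load('top'); im=c['img'][:,:,::-1]
# crop orig px x 330..540,y 190..350 x3.75
cv2.imwrite('pics/c1.png',cv2.resize(im[190:350,330:540],None,fx=3.75,fy=3.75,interpolation=cv2.INTER_CUBIC))
g=0.8
for n,(u,v),z in [('railL bot',(210,270),.008),('railR bot',(619,261),.008),('railL top',(210,258),.008),('railR top',(619,249),.008),('pivot',(595,365),.03),('stockend',(660,330),.032),('bladetip',(612,428),.016),('adapter',(402,408),.01),('radio c',(480,305),.063),('amp c',(255,310),.068)]:
    print(n,px2w(c,u*g,v*g,z).round(4))
E
```

```text
railL bot [0.6117 0.3849 0.008 ]
railR bot [ 0.6396 -0.3514  0.008 ]
railL top [0.6339 0.3863 0.008 ]
railR top [ 0.6621 -0.3525  0.008 ]
pivot [ 0.4472 -0.2938  0.03  ]
stockend [ 0.5097 -0.4114  0.032 ]
bladetip [ 0.3399 -0.3238  0.016 ]
adapter [0.3713 0.0387 0.01  ]
radio c [ 0.5434 -0.091   0.063 ]
amp c [0.5282 0.2899 0.068 ]
```

View pics/c1.png

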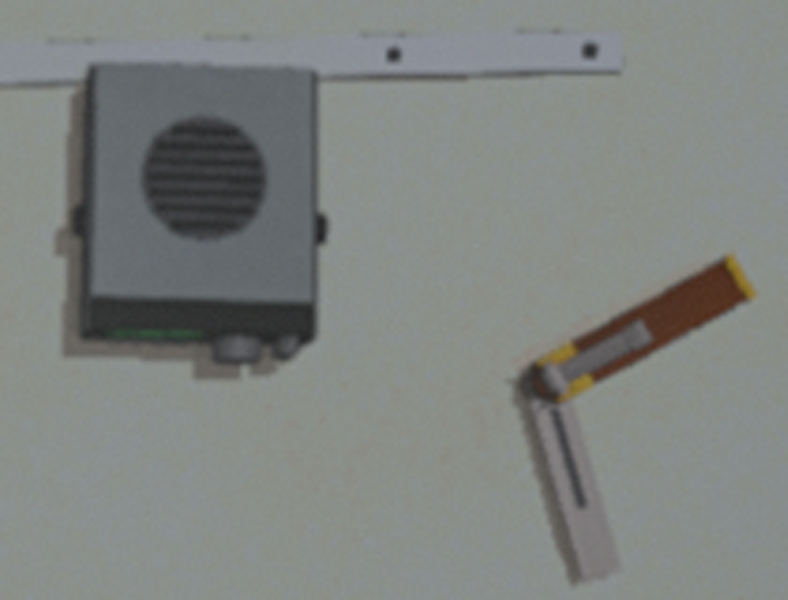

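The crop (3.75x) shows the stock's brass end corners at (728,257) and (753,297), and the lever running from (560,375) to (645,333). The radio lid's right edge goes from (316,68) to (316,300).

```bash
cat >> h.py <<'E'
def tool():
    s=state(); return s['ee_pos'],R.from_rotvec(s['eef_rot']),s
def go(xyz,yaw):
    """print tool shift to reach xyz with tool-y axis at yaw (mod pi)"""
    p,r,s=tool(); m=r.as_matrix()
    cy=np.arctan2(m[1,1],m[0,1]); d=(yaw-cy+np.pi/2)%np.pi-np.pi/2
    print('shift',(m.T@(np.array(xyz)-p)).round(4),'spin',round(-d,4),'yaw now',round(cy,4),'t',s['clock'])
E
python3 - <<'E'
from h import *
c=load('top')
f=lambda x,y,z:px2w(c,330+x/3.75-.37,190+y/3.75-.37,z)
e=[f(728,257,.032),f(753,297,.032)]; m=(e[0]+e[1])/2
print('end',m,'w',np.linalg.norm(e[0]-e[1]))
a=[f(575,345,.032),f(592,383,.032)]; b=sum(a)/2
print('brass',b,np.linalg.norm(a[0]-a[1]))
# blade edges
l=f(530,405,.0175),f(575,582,.0175); r=f(568,405,.0175),f(618,570,.0175)
print('blade',l,r,[np.arctan2(*(q[1]-q[0])[1::-1]) for q in(l,r)])
for d in((e[1],a[1]),(e[0],a[0])):
    v=d[1]-d[0]; print('stock y-axis yaw',np.arctan2(v[1],v[0])-np.pi/2)
q=f(316,68,.063),f(316,300,.063); print('radio R',q); v=q[0]-q[1];print(np.arctan2(v[1],v[0]))
q=f(92,65,.063),f(90,300,.063); print('radio L',q);v=q[0]-q[1];print(np.arctan2(v[1],v[0]))
u=(m-b);u/=np.linalg.norm(u);print('pivot',m-u*.132,'grip',m-u*.027)
yaw=np.arctan2(u[1],u[0])+np.pi/2;print(yaw)
g=m-u*.027; go([g[0],g[1],.15],yaw)
E
```

```text
end [ 0.51079684 -0.40947053  0.032     ] w 0.027217352520410392
brass [ 0.45871759 -0.31399854  0.032     ] 0.02380350156341795
blade (array([ 0.43636731, -0.28569136,  0.0175    ]), array([ 0.33457177, -0.30865703,  0.0175    ])) (array([ 0.43657656, -0.30810305,  0.0175    ]), array([ 0.34152428, -0.33402187,  0.0175    ])) [np.float64(-2.9197016367218858), np.float64(-2.8753848656416787)]
stock y-axis yaw 0.4833564335063949
stock y-axis yaw 0.5158876601485107
radio R (array([ 0.62400888, -0.15647133,  0.063     ]), array([ 0.48910259, -0.15380527,  0.063     ]))
-0.01975973112816149
radio L (array([ 0.62367813, -0.02755392,  0.063     ]), array([ 0.48741558, -0.02637263,  0.063     ]))
-0.008669065927832552
pivot [ 0.44758497 -0.29359016  0.032     ] grip [ 0.49786714 -0.38576772  0.032     ]
0.49937591526958247
shift [-0.5978 -0.7728  0.0817] spin 0.7326 yaw now 1.232 t 0.1
```

{"fn": "arm_command", "kwargs": {"targets": [{"dx":-0.06,"dy":-0.06,"dz":0,"spin":0.15},{"dx":-0.1,"dy":-0.11,"dz":0,"spin":0.3},{"dx":-0.15,"dy":-0.16,"dz":0,"spin":0.45},{"dx":-0.19,"dy":-0.21,"dz":0,"spin":0.6},{"dx":-0.23,"dy":-0.26,"dz":0,"spin":0.73},{"dx":-0.27,"dy":-0.31,"dz":0,"spin":0.73},{"dx":-0.31,"dy":-0.36,"dz":0,"spin":0.73},{"dx":-0.35,"dy":-0.41,"dz":0,"spin":0.73},{"dx":-0.39,"dy":-0.46,"dz":0,"spin":0.73},{"dx":-0.43,"dy":-0.51,"dz":0,"spin":0.73}], "fingers": 1}}

```text
clock: 1.35
ee_pos: [0.4133, -0.0434, 0.2312]
eef_rot: [1.601, 2.703, 0.001]
force: [1.0, 1.0, 0.7]
width: 0.0852
finger_force: 0.0
```

```bash
python3 -c "
from h import *
go([.498,-.386,.15],.499)"
```

```text
shift [-0.3412 -0.0905  0.0811] spin 0.0024 yaw now 0.5014 t 1.35
```

{"fn": "arm_command", "kwargs": {"targets": [{"dx":-0.06,"dy":-0.016,"dz":0.014},{"dx":-0.12,"dy":-0.032,"dz":0.028},{"dx":-0.18,"dy":-0.047,"dz":0.042},{"dx":-0.235,"dy":-0.062,"dz":0.056},{"dx":-0.29,"dy":-0.077,"dz":0.07},{"dx":-0.34,"dy":-0.09,"dz":0.081},{"dx":-0.34,"dy":-0.09,"dz":0.081},{"dx":-0.34,"dy":-0.09,"dz":0.081}]}}

```text
schema error: expected keys dx, dy, dz, spin
```

```bash
python3 -c "
from h import *
c=cam('wrist'); cv2.imwrite('pics/w1.png',c['img'][:,:,::-1]); print(c['position'],c['fx'],c['k1'])
go([.498,-.386,.15],.499)"
```

```text
[0.37701334 0.02072692 0.37373717] 373.4953476348765 -0.02558382520333102
shift [-0.3319 -0.0878  0.0845] spin -0.0023 yaw now 0.4967 t 1.4
```

View pics/w1.png

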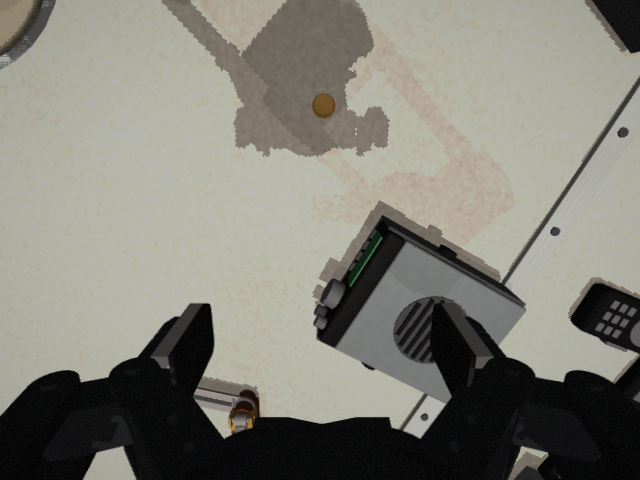

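The move was refused because every row needs all four keys. The wrist view shows the arm still near the radio, which is at (430,310). I'll resend it with "spin".

{"fn": "arm_command", "kwargs": {"targets": [{"dx":-0.06,"dy":-0.016,"dz":0.014,"spin":0},{"dx":-0.12,"dy":-0.032,"dz":0.028,"spin":0},{"dx":-0.18,"dy":-0.047,"dz":0.042,"spin":0},{"dx":-0.235,"dy":-0.062,"dz":0.056,"spin":0},{"dx":-0.29,"dy":-0.076,"dz":0.07,"spin":0},{"dx":-0.332,"dy":-0.088,"dz":0.084,"spin":0},{"dx":-0.332,"dy":-0.088,"dz":0.084,"spin":0},{"dx":-0.332,"dy":-0.088,"dz":0.084,"spin":0}]}}

```text
clock: 2.4
ee_pos: [0.4953, -0.3737, 0.1467]
eef_rot: [-1.599, -2.702, -0.002]
force: [-0.3, 0.8, 0.9]
width: 0.0853
finger_force: 0.0
```

```bash
python3 -c "
from h import *
c=cam('wrist'); cv2.imwrite('pics/w2.png',c['img'][:,:,::-1]); print(c['position'],c['fx'],c['k1'])
go([.498,-.386,.15],.499)"
```

```text
[ 0.45928716 -0.30984584  0.28934173] 373.4953476348765 -0.02558382520333102
shift [-0.0122 -0.0039 -0.0027] spin 0.0035 yaw now 0.5025 t 2.45
```

View pics/w2.png

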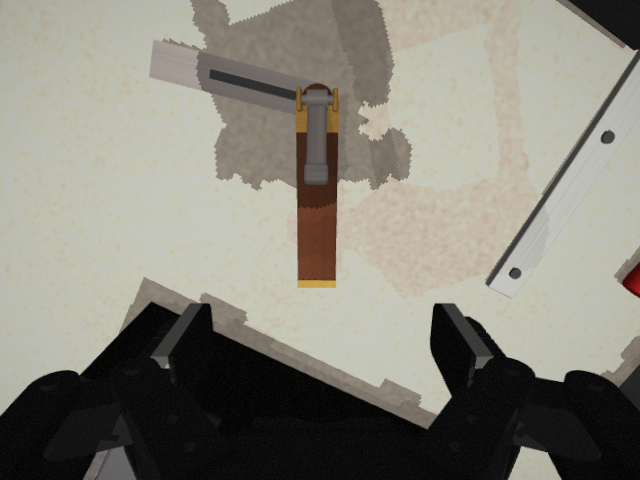

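The wrist view shows the stock nearly vertical: its free end is centred at (317,287), its edges are at u=298 and 337, and the pivot is at (317,95).

```bash
python3 -c "
from h import *
c=load('wrist')
e=px2w(c,317,287,.032); a=px2w(c,317,137,.032); u=e-a;u/=np.linalg.norm(u); print('end',e,'w',np.linalg.norm(px2w(c,298,260,.032)-px2w(c,336.5,260,.032)))
yaw=np.arctan2(u[1],u[0])+np.pi/2; g=e-u*.027; print('grip',g,'yaw',yaw,'pivot',e-u*.132)
r=[px2w(c,640,50,.008),px2w(c,487,286,.008)]; v=r[0]-r[1]; print('rail',r,np.arctan2(v[1],v[0])-np.pi/2)
go([g[0],g[1],.012],yaw)"
```

```text
end [ 0.51158635 -0.41297062  0.032     ] w 0.028201642989553483
grip [ 0.49870867 -0.38923951  0.032     ] yaw 0.4971823665041568 pivot [ 0.44862882 -0.29695187  0.032     ]
rail [array([ 0.62893008, -0.15688909,  0.008     ]), array([ 0.63879263, -0.35483415,  0.008     ])] 0.04978350516330021
shift [-0.0156 -0.0048  0.1353] spin 0.0053 yaw now 0.5025 t 2.45
```

{"fn": "arm_command", "kwargs": {"targets": [{"dx":-0.016,"dy":-0.005,"dz":0.03,"spin":0.005},{"dx":-0.016,"dy":-0.005,"dz":0.07,"spin":0.005},{"dx":-0.016,"dy":-0.005,"dz":0.11,"spin":0.005},{"dx":-0.016,"dy":-0.005,"dz":0.137,"spin":0.005},{"dx":-0.016,"dy":-0.005,"dz":0.138,"spin":0.005},{"dx":-0.016,"dy":-0.005,"dz":0.138,"spin":0.005}]}}

```text
clock: 3.2
ee_pos: [0.5, -0.391, 0.0109]
eef_rot: [1.604, 2.698, -0.001]
force: [0.7, 0.2, 0.6]
width: 0.0851
finger_force: 0.0
```

{"fn": "arm_command", "kwargs": {"targets": [{"dx":0,"dy":0,"dz":0,"spin":0},{"dx":0,"dy":0,"dz":0,"spin":0},{"dx":0,"dy":0,"dz":0,"spin":0},{"dx":0,"dy":0,"dz":0,"spin":0},{"dx":0,"dy":0,"dz":0,"spin":0},{"dx":0,"dy":0,"dz":0,"spin":0}], "fingers": -1}}

```text
clock: 3.95
ee_pos: [0.4996, -0.3916, 0.0101]
eef_rot: [1.606, 2.698, -0.0]
force: [-0.5, 0.9, 5.7]
width: 0.0272
finger_force: 61.0
```

```bash
python3 -c "
from h import *
print(state())"
```

```text
{'clock': 3.95, 'joints': array([-7.74508993e-01,  5.48450938e-01,  1.66095807e+00,  3.97811108e-04,
        9.30627930e-01, -1.27151650e+00]), 'qvel': array([0.00110904, 0.00105335, 0.00102102, 0.00269446, 0.00175225,
       0.00065081]), 'joint_efforts': array([ -0.30125546, -47.7821517 , -17.21826553,  -0.17999028,
        -0.16546434,  -0.06088137]), 'ee_pos': array([ 0.49961864, -0.39159695,  0.01013761]), 'eef_rot': array([ 1.60633830e+00,  2.69801999e+00, -8.78159526e-05]), 'force': array([-0.50550966,  0.93546986,  5.71949678]), 'ft_torque': array([ 0.12087765, -0.0195481 , -0.05713515]), 'finger_force': 60.96605658531189, 'width': 0.02715120796997982}
```

```bash
python3 -c "
from h import *
go([.600,-.325,.020],.042)"
```

```text
shift [ 0.0107  0.12   -0.0098] spin 0.4548 yaw now 0.4968 t 3.95
```

{"fn": "arm_command", "kwargs": {"targets": [{"dx":0,"dy":0,"dz":-0.01,"spin":0},{"dx":0.001,"dy":0.015,"dz":-0.01,"spin":0.08},{"dx":0.004,"dy":0.04,"dz":-0.01,"spin":0.17},{"dx":0.007,"dy":0.07,"dz":-0.01,"spin":0.29},{"dx":0.01,"dy":0.1,"dz":-0.01,"spin":0.4},{"dx":0.011,"dy":0.12,"dz":-0.01,"spin":0.455},{"dx":0.011,"dy":0.12,"dz":-0.01,"spin":0.455},{"dx":0.011,"dy":0.12,"dz":-0.01,"spin":0.455}]}}

```text
clock: 4.95
ee_pos: [0.598, -0.3243, 0.0184]
eef_rot: [-2.171, -2.267, 0.002]
force: [0.1, -0.1, -5.5]
width: 0.027
finger_force: 59.8
```

```bash
python3 -c "
from h import *
c=cam('wrist'); cv2.imwrite('pics/w3.png',c['img'][:,:,::-1]); print(state()['force'],c['position'])
go([.614,-.310,.0115],.042)"
```

```text
[ 0.41870113 -0.49244895 -5.5650804 ] [ 0.59463444 -0.2510962   0.16094396]
shift [0.0138 0.0167 0.0071] spin 0.0003 yaw now 0.0423 t 5.0
```

View pics/w3.png

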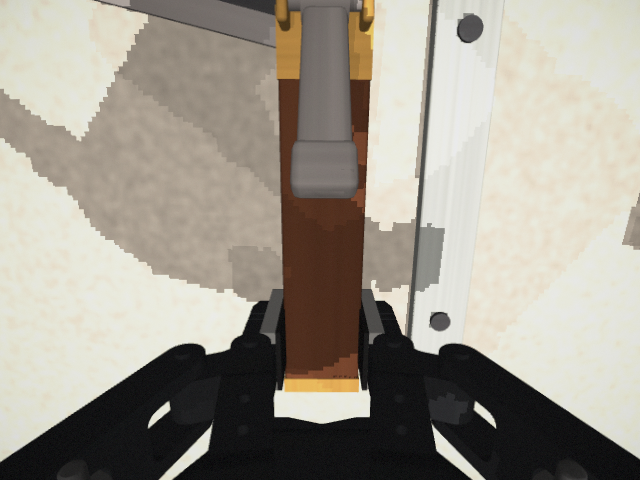

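The wrist view shows the stock held parallel to the rail. Its right edge runs from (370,80) to (361,370), and the rail's front edge from (435,0) to (412,330).

```bash
python3 -c "
from h import *
c=load('wrist')
a=[px2w(c,435,0,.008),px2w(c,412,330,.008)]; b=[px2w(c,370.5,80,.040),px2w(c,361,370,.040)]; l=[px2w(c,277,80,.04),px2w(c,286,370,.04)]
for q in(a,b,l): v=q[0]-q[1]; print(q, np.arctan2(v[1],v[0])-np.pi/2)
"
```

```text
[array([ 0.63333417, -0.20554492,  0.008     ]), array([ 0.63980905, -0.33997006,  0.008     ])] 0.048129995222336186
[array([ 0.60840145, -0.2373333 ,  0.04      ]), array([ 0.61294604, -0.33934743,  0.04      ])] 0.04451925605160012
[array([ 0.58027073, -0.23851023,  0.04      ]), array([ 0.58444718, -0.34060607,  0.04      ])] 0.040884348146592586
```

{"fn": "arm_command", "kwargs": {"targets": [{"dx":0.002,"dy":0.01,"dz":0.002,"spin":-0.004},{"dx":0.002,"dy":0.02,"dz":0.005,"spin":-0.004},{"dx":0.002,"dy":0.022,"dz":0.0065,"spin":-0.004},{"dx":0.002,"dy":0.022,"dz":0.0065,"spin":-0.004}]}}

```text
clock: 5.5
ee_pos: [0.6212, -0.3213, 0.0123]
eef_rot: [-2.169, -2.272, 0.0]
force: [-0.7, 0.1, -6.1]
width: 0.0269
finger_force: 59.8
```

{"fn": "arm_command", "kwargs": {"targets": [{"dx":0,"dy":0.001,"dz":0,"spin":0},{"dx":0,"dy":0.002,"dz":0,"spin":0},{"dx":0,"dy":0.003,"dz":0,"spin":0}]}}

```text
clock: 5.88
ee_pos: [0.6242, -0.3213, 0.013]
eef_rot: [2.17, 2.272, 0.0]
force: [0.6, -0.6, -5.0]
width: 0.0266
finger_force: 59.8
```

{"fn": "arm_command", "kwargs": {"targets": [{"dx":0,"dy":0.0005,"dz":0,"spin":0},{"dx":0,"dy":0.001,"dz":0,"spin":0}]}}

```text
clock: 6.12
ee_pos: [0.6252, -0.3212, 0.0128]
eef_rot: [-2.17, -2.272, -0.0]
force: [-1.5, -0.1, -4.7]
width: 0.0268
finger_force: 59.8
```

{"fn": "arm_command", "kwargs": {"targets": [{"dx":0,"dy":0.0005,"dz":0,"spin":0},{"dx":0,"dy":0.001,"dz":0,"spin":0}]}}

```text
clock: 6.38
ee_pos: [0.6254, -0.3212, 0.0127]
eef_rot: [-2.168, -2.272, 0.002]
force: [-2.4, -1.2, -4.2]
width: 0.0267
finger_force: 59.8
```

{"fn": "arm_command", "kwargs": {"targets": [{"dx":0.004,"dy":0,"dz":0,"spin":0},{"dx":0.01,"dy":0,"dz":0,"spin":0},{"dx":0.016,"dy":0,"dz":0,"spin":0},{"dx":0.022,"dy":0,"dz":0,"spin":0},{"dx":0.026,"dy":0,"dz":0,"spin":0},{"dx":0.029,"dy":0,"dz":0,"spin":0}]}}

```text
clock: 7.12
ee_pos: [0.6242, -0.2926, 0.0128]
eef_rot: [2.169, 2.273, -0.003]
force: [-4.4, -4.1, -5.3]
width: 0.027
finger_force: 59.8
```

```bash
python3 -c "
from h import *
s=state();print(s['force'],s['ft_torque']); c=cam('top'); im=c['img'][:,:,::-1]
cv2.imwrite('pics/t2.png',cv2.resize(im[190:350,330:540],None,fx=3.75,fy=3.75,interpolation=cv2.INTER_CUBIC))
go([.62,-.29,.012],.046)"
```

```text
[-4.43883972 -4.12929243 -5.25915457] [-1.08397759  0.81546041  0.1031675 ]
shift [ 0.0023 -0.0041  0.0008] spin 0.0007 yaw now 0.0467 t 7.175
```

View pics/t2.png

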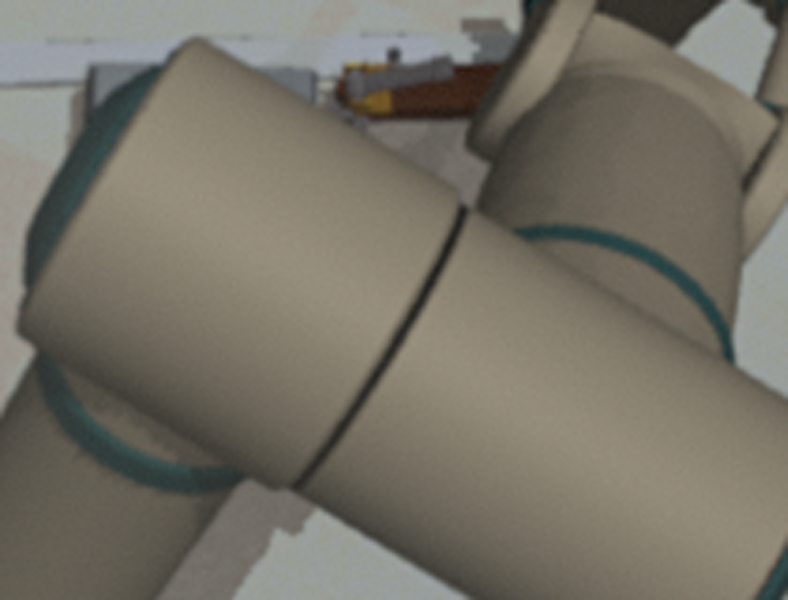

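The top view shows the stock nose at (340,90), about 13 mm from the radio's side at u≈316, with the arm hiding the blade. I'll ease the rail pressure and read the forces again.

{"fn": "arm_command", "kwargs": {"targets": [{"dx":0,"dy":-0.001,"dz":0,"spin":0},{"dx":0,"dy":-0.001,"dz":0,"spin":0}]}}

```text
clock: 7.42
ee_pos: [0.6242, -0.2921, 0.0129]
eef_rot: [2.169, 2.272, 0.001]
force: [-2.2, -1.9, -6.0]
width: 0.0267
finger_force: 59.7
```

{"fn": "arm_command", "kwargs": {"targets": [{"dx":0.001,"dy":0,"dz":0,"spin":0},{"dx":0.002,"dy":0,"dz":0,"spin":0}]}}

```text
clock: 7.68
ee_pos: [0.6241, -0.2905, 0.013]
eef_rot: [2.169, 2.271, 0.0]
force: [-2.7, -3.7, -5.4]
width: 0.0269
finger_force: 59.7
```

```bash
python3 -c "
from h import *
s=state();print(s['force'],s['ft_torque']); c=cam('side'); im=c['img'][:,:,::-1]
cv2.imwrite('pics/s2.png',cv2.resize(im[200:400,320:530],None,fx=3,fy=3,interpolation=cv2.INTER_CUBIC))
"
```

```text
[-2.73560052 -3.67626524 -5.36123551] [-0.88062136  0.46031019  0.19875684]
```

View pics/s2.png

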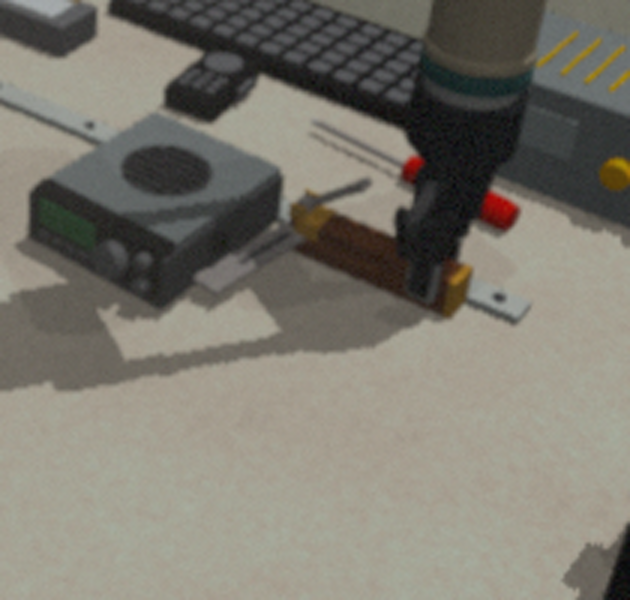

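The side crop shows the blade's tip edge from about (197,278) to (222,291), close to the radio's lower side edge. The stock lies along the rail.

```bash
python3 -c "
from h import *
c=load('side'); f=lambda x,y,z:px2w(c,320+x/3-.33,200+y/3-.33,z).round(4)
print('tip',f(197,276,.0195),f(222,291,.0195),'outer edge near stock',f(293,243,.0195),'inner edge',f(285,226,.0195))
print('radio corner lid',f(165,250,.062),f(281,177,.062),'bottom',f(163,303,.0))
go([.62,-.29,.012],.046)
"
```

```text
tip [ 0.5108 -0.1593  0.0195] [ 0.5085 -0.1834  0.0195] outer edge near stock [ 0.5949 -0.1904  0.0195] inner edge [ 0.6099 -0.1737  0.0195]
radio corner lid [ 0.4735 -0.1537  0.062 ] [ 0.61   -0.1646  0.062 ] bottom [ 0.488 -0.146  0.   ]
shift [ 0.0004 -0.0041  0.001 ] spin 0.0 yaw now 0.046 t 7.725
```

{"fn": "arm_command", "kwargs": {"targets": [{"dx":0.0015,"dy":-0.0005,"dz":0,"spin":0},{"dx":0.003,"dy":-0.0005,"dz":0,"spin":0},{"dx":0.0045,"dy":-0.0005,"dz":0,"spin":0},{"dx":0.006,"dy":-0.0005,"dz":0,"spin":0}]}}

```text
clock: 8.22
ee_pos: [0.6236, -0.284, 0.0129]
eef_rot: [2.169, 2.271, 0.001]
force: [0.1, -1.2, -4.8]
width: 0.0271
finger_force: 59.8
```

{"fn": "arm_command", "kwargs": {"targets": [{"dx":0.001,"dy":0,"dz":0,"spin":0},{"dx":0.002,"dy":0,"dz":0,"spin":0}]}}

```text
clock: 8.48
ee_pos: [0.6231, -0.2822, 0.0128]
eef_rot: [2.17, 2.272, 0.0]
force: [0.6, -2.0, -5.9]
width: 0.0272
finger_force: 59.8
```

{"fn": "arm_command", "kwargs": {"targets": [{"dx":0.001,"dy":0.0005,"dz":0,"spin":0},{"dx":0.002,"dy":0.0005,"dz":0,"spin":0}]}}

```text
clock: 8.72
ee_pos: [0.6233, -0.2802, 0.0128]
eef_rot: [-2.17, -2.272, -0.0]
force: [0.0, -0.4, -5.5]
width: 0.0267
finger_force: 59.8
```

{"fn": "arm_command", "kwargs": {"targets": [{"dx":0.001,"dy":0.0005,"dz":0,"spin":0},{"dx":0.002,"dy":0.0005,"dz":0,"spin":0}]}}

```text
clock: 8.98
ee_pos: [0.6236, -0.2785, 0.0128]
eef_rot: [2.169, 2.272, -0.001]
force: [-0.2, -4.1, -5.7]
width: 0.0269
finger_force: 59.8
```

{"fn": "arm_command", "kwargs": {"targets": [{"dx":0.001,"dy":0,"dz":0,"spin":0},{"dx":0.002,"dy":0,"dz":0,"spin":0}]}}

```text
clock: 9.22
ee_pos: [0.6236, -0.2784, 0.013]
eef_rot: [2.167, 2.271, -0.004]
force: [-1.1, -8.5, -5.6]
width: 0.0268
finger_force: 59.8
```

{"fn": "arm_command", "kwargs": {"targets": [{"dx":-0.0015,"dy":0.0005,"dz":0,"spin":0},{"dx":-0.0015,"dy":0.0005,"dz":0,"spin":0}]}}

```text
clock: 9.48
ee_pos: [0.6237, -0.2785, 0.0128]
eef_rot: [-2.17, -2.272, 0.002]
force: [-2.3, -4.8, -4.6]
width: 0.0271
finger_force: 59.9
```

```bash
python3 -c "
from h import *
s=state();print(s['force'],s['ft_torque']); go([.6233,-.2785,.012],.046)
c=cam('wrist'); cv2.imwrite('pics/w4.png',c['img'][:,:,::-1])"
```

```text
[-2.26268041 -4.78801252 -4.64338891] [-1.06836963  0.35140378  0.17834605]
shift [ 0.     -0.0004  0.0008] spin 0.0002 yaw now 0.0462 t 9.475
```

View pics/w4.png

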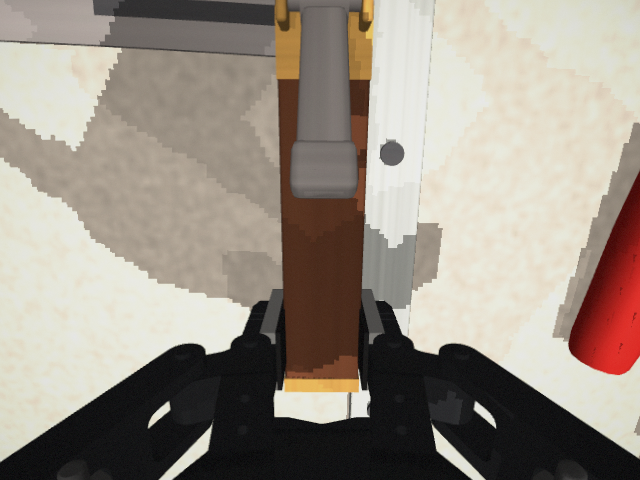

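```bash
python3 -c "
from h import *
c=load('wrist'); a=[px2w(c,0,41,.0202),px2w(c,275,55,.0202)]; v=a[1]-a[0]; print(a,np.arctan2(v[1],v[0]))"
```

```text
[array([ 0.51117802, -0.18236295,  0.0202    ]), array([ 0.60324266, -0.1836514 ,  0.0202    ])] -0.013994146854678143
```

{"fn": "arm_command", "kwargs": {"targets": [{"dx":-0.0003,"dy":0,"dz":0.001,"spin":0},{"dx":-0.0003,"dy":0,"dz":0.002,"spin":0},{"dx":-0.0003,"dy":0,"dz":0.003,"spin":0},{"dx":-0.0003,"dy":0,"dz":0.003,"spin":0}]}}

```text
clock: 10.02
ee_pos: [0.6236, -0.2785, 0.0102]
eef_rot: [-2.169, -2.272, 0.002]
force: [-2.9, -5.1, -2.5]
width: 0.0268
finger_force: 60.1
```

{"fn": "arm_command", "kwargs": {"targets": [{"dx":-0.0005,"dy":0,"dz":0.0005,"spin":0},{"dx":-0.0007,"dy":-0.0003,"dz":0.0007,"spin":0}]}}

```text
clock: 10.28
ee_pos: [0.6236, -0.2786, 0.0101]
eef_rot: [-2.17, -2.272, -0.0]
force: [-4.4, -2.3, 4.6]
width: 0.0266
finger_force: 60.9
```

{"fn": "arm_command", "kwargs": {"targets": [{"dx":0,"dy":0,"dz":0,"spin":0},{"dx":0,"dy":0,"dz":0,"spin":0},{"dx":0,"dy":0,"dz":0,"spin":0}], "fingers": 0.1}}

```text
clock: 10.65
ee_pos: [0.6245, -0.2782, 0.0091]
eef_rot: [2.17, 2.272, 0.002]
force: [0.0, -0.4, 2.0]
width: 0.0469
finger_force: 0.0
```

{"fn": "arm_command", "kwargs": {"targets": [{"dx":0,"dy":0,"dz":-0.03,"spin":0},{"dx":0,"dy":0,"dz":-0.075,"spin":0},{"dx":0,"dy":0,"dz":-0.1,"spin":0},{"dx":0,"dy":0,"dz":-0.1,"spin":0}]}}

```text
clock: 11.15
ee_pos: [0.6257, -0.2793, 0.1116]
eef_rot: [2.166, 2.268, 0.003]
force: [-0.5, -0.8, 1.0]
width: 0.047
finger_force: 0.0
```

```bash
python3 -c "
from h import *
s=state();print(s['force'],s['width']);c=cam('wrist'); cv2.imwrite('pics/w5.png',c['img'][:,:,::-1])
go([.6233-.0031,-.2785+.0675,.1],.046)"
```

```text
[-0.51516676 -0.8038292   1.02000785] 0.04703243309644878
shift [ 0.0678 -0.0011  0.0095] spin 0.0 yaw now 0.046 t 11.2
```

View pics/w5.png

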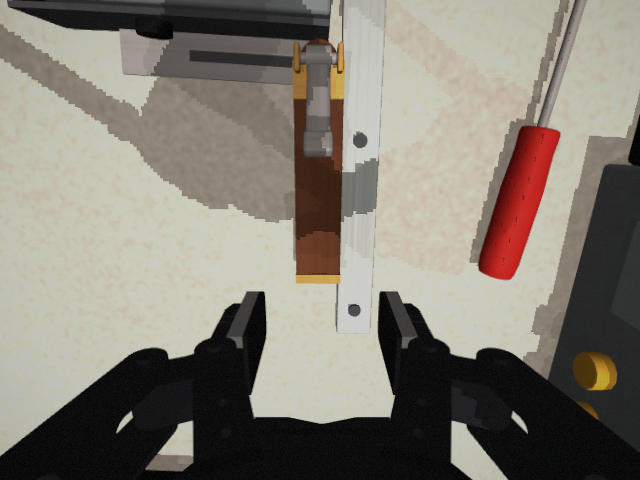

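The wrist view shows the blade flush under the radio's side and the stock against the rail, with its end at (318,280), the pivot at (318,48) and the lever tip at (318,155). All my pictures are used, so I continue by numbers.

```bash
python3 -c "
from h import *
c=load('wrist')
e=px2w(c,318,279,.032);b=px2w(c,318,48,.037);print(e,b); u=(e-b);u[2]=0;u/=np.linalg.norm(u)
pv=e-u*.132; t=pv+u*.041; print(pv,t); go([t[0],t[1],.085],.046)"
```

```text
[ 0.62399753 -0.30107223  0.032     ] [ 0.61836673 -0.16714218  0.037     ]
[ 0.61845278 -0.16918874  0.032     ] [ 0.62017501 -0.21015255  0.032     ]
shift [ 0.0686 -0.0011  0.0245] spin 0.0 yaw now 0.046 t 11.2
```

{"fn": "arm_command", "kwargs": {"targets": [{"dx":0.02,"dy":-0.001,"dz":0,"spin":0},{"dx":0.045,"dy":-0.001,"dz":0,"spin":0},{"dx":0.063,"dy":-0.001,"dz":0,"spin":0},{"dx":0.0685,"dy":-0.001,"dz":0.005,"spin":0},{"dx":0.0685,"dy":-0.001,"dz":0.015,"spin":0},{"dx":0.0685,"dy":-0.001,"dz":0.022,"spin":0}], "fingers": -1}}

```text
clock: 11.95
ee_pos: [0.6195, -0.2107, 0.086]
eef_rot: [-2.17, -2.271, 0.001]
force: [0.5, -0.5, -0.0]
width: 0.0002
finger_force: 0.0
```

{"fn": "arm_command", "kwargs": {"targets": [{"dx":0,"dy":0,"dz":0.004,"spin":0},{"dx":0,"dy":0,"dz":0.008,"spin":0},{"dx":0,"dy":0,"dz":0.012,"spin":0},{"dx":0,"dy":0,"dz":0.016,"spin":0},{"dx":0,"dy":0,"dz":0.02,"spin":0}]}}

```text
clock: 12.58
ee_pos: [0.6198, -0.2101, 0.0669]
eef_rot: [-2.17, -2.272, -0.001]
force: [0.1, -1.1, -0.1]
width: 0.0001
finger_force: 0.5
```

{"fn": "arm_command", "kwargs": {"targets": [{"dx":0,"dy":0,"dz":0.004,"spin":0},{"dx":0,"dy":0,"dz":0.008,"spin":0},{"dx":0,"dy":0,"dz":0.012,"spin":0},{"dx":0,"dy":0,"dz":0.015,"spin":0}]}}

```text
clock: 13.08
ee_pos: [0.6198, -0.2104, 0.0518]
eef_rot: [-2.17, -2.272, -0.0]
force: [0.7, -1.4, 2.3]
width: 0.0002
finger_force: 0.7
```

{"fn": "arm_command", "kwargs": {"targets": [{"dx":0,"dy":0,"dz":0.004,"spin":0},{"dx":0,"dy":0,"dz":0.008,"spin":0},{"dx":0,"dy":0,"dz":0.01,"spin":0},{"dx":0,"dy":0,"dz":0.012,"spin":0}]}}

```text
clock: 13.58
ee_pos: [0.6198, -0.2104, 0.04]
eef_rot: [-2.17, -2.272, 0.0]
force: [-0.9, -0.9, 5.9]
width: 0.0003
finger_force: 3.2
```

{"fn": "arm_command", "kwargs": {"targets": [{"dx":0,"dy":0,"dz":0.001,"spin":0},{"dx":0,"dy":0,"dz":0.002,"spin":0},{"dx":0,"dy":0,"dz":0.002,"spin":0}]}}

```text
clock: 13.95
ee_pos: [0.6199, -0.2104, 0.0398]
eef_rot: [2.169, 2.271, 0.0]
force: [-1.7, 0.1, 8.9]
width: -0.0
finger_force: 4.6
```

{"fn": "arm_command", "kwargs": {"targets": [{"dx":0,"dy":0,"dz":-0.03,"spin":0},{"dx":0,"dy":0,"dz":-0.06,"spin":0},{"dx":-0.03,"dy":0,"dz":-0.065,"spin":0},{"dx":-0.06,"dy":0,"dz":-0.065,"spin":0},{"dx":-0.066,"dy":0,"dz":-0.065,"spin":0},{"dx":-0.066,"dy":0,"dz":-0.065,"spin":0}], "fingers": 0.3}}

```text
clock: 14.7
ee_pos: [0.6224, -0.2757, 0.1025]
eef_rot: [-2.169, -2.27, -0.001]
force: [-0.7, 0.3, -0.4]
width: 0.0553
finger_force: 0.0
```

```bash
python3 -c "
from h import *
c=cam('wrist'); z=c['z_map']
# depth-based heights along the lever/stock middle column
for v in range(50,290,15): print(v,px2w(c,318,v).round(4))
go([.6235,-.2755,.010],.046)"
```

```text
50 [ 0.6149 -0.1663  0.04  ]
65 [ 0.6153 -0.1737  0.0432]
80 [ 0.6155 -0.1802  0.0391]
95 [ 0.6158 -0.1875  0.0394]
110 [ 0.6161 -0.1949  0.0406]
125 [ 0.6164 -0.2024  0.0386]
140 [ 0.6167 -0.2101  0.0395]
155 [ 0.6171 -0.2179  0.04  ]
170 [ 0.6174 -0.2257  0.0415]
185 [ 0.6177 -0.2353  0.0323]
200 [ 0.6181 -0.2439  0.0323]
215 [ 0.6184 -0.2529  0.032 ]
230 [ 0.6188 -0.2622  0.0313]
245 [ 0.6192 -0.2717  0.0309]
260 [ 0.6196 -0.2812  0.0311]
275 [ 0.62   -0.2907  0.0319]
shift [-0.0005  0.0012  0.0925] spin -0.0002 yaw now 0.0458 t 14.75
```

{"fn": "arm_command", "kwargs": {"targets": [{"dx":0,"dy":0.001,"dz":0.03,"spin":0},{"dx":0,"dy":0.001,"dz":0.07,"spin":0},{"dx":0,"dy":0.001,"dz":0.09,"spin":0},{"dx":0,"dy":0.001,"dz":0.092,"spin":0},{"dx":0,"dy":0.001,"dz":0.092,"spin":0}]}}

```text
clock: 15.38
ee_pos: [0.6244, -0.2757, 0.0117]
eef_rot: [2.169, 2.272, 0.001]
force: [1.0, -0.6, 0.5]
width: 0.0555
finger_force: 0.0
```

{"fn": "arm_command", "kwargs": {"targets": [{"dx":0,"dy":0,"dz":0,"spin":0},{"dx":0,"dy":0,"dz":0,"spin":0},{"dx":0,"dy":0,"dz":0,"spin":0},{"dx":0,"dy":0,"dz":0,"spin":0},{"dx":0,"dy":0,"dz":0,"spin":0}], "fingers": -1}}

```text
clock: 16.0
ee_pos: [0.6235, -0.2765, 0.0126]
eef_rot: [2.169, 2.272, -0.001]
force: [-3.3, 0.8, 6.7]
width: 0.0268
finger_force: 61.8
```

{"fn": "arm_command", "kwargs": {"targets": [{"dx":0,"dy":0,"dz":-0.001,"spin":0},{"dx":-0.005,"dy":-0.003,"dz":-0.003,"spin":0},{"dx":-0.015,"dy":-0.01,"dz":-0.006,"spin":0},{"dx":-0.035,"dy":-0.015,"dz":-0.03,"spin":0},{"dx":-0.04,"dy":-0.02,"dz":-0.07,"spin":0},{"dx":-0.04,"dy":-0.02,"dz":-0.11,"spin":0},{"dx":-0.04,"dy":-0.02,"dz":-0.13,"spin":0},{"dx":-0.04,"dy":-0.02,"dz":-0.13,"spin":0}]}}

```text
clock: 17.0
ee_pos: [0.6062, -0.3186, 0.1426]
eef_rot: [2.168, 2.268, 0.001]
force: [-0.3, 0.0, -5.8]
width: 0.0266
finger_force: 60.4
```

```bash
python3 - <<'E'
from h import *
print(state()['force'])
c=load('top'); c=cam('top'); im=c['img'].astype(int)
# amp region now: fit lid via depth height 0.06..0.075 near (0.53,0.29)
H,W=c['z_map'].shape; P=[]
for v in range(150,320):
    for u in range(130,280):
        if c['z_map'][v,u]>0:
            p=px2w(c,u,v)
            if .058<p[2]<.08: P.append(p[:2])
P=np.array(P,np.float32); print(len(P),P.mean(0),cv2.minAreaRect(P), P.min(0),P.max(0))
go([.6,.05,.14],.046)
E
```

```text
[-0.25760235  0.03971959 -5.83328563]
3951 [0.5319324  0.29599768] ((0.5331101417541504, 0.29647475481033325), (0.13296009600162506, 0.1547519862651825), 75.38677978515625) [0.444829   0.21649604] [0.6220339  0.37568966]
shift [0.3676 0.0114 0.0007] spin -0.0005 yaw now 0.0455 t 17.05
```

{"fn": "arm_command", "kwargs": {"targets": [{"dx":0.03,"dy":0.001,"dz":0,"spin":0},{"dx":0.08,"dy":0.002,"dz":0,"spin":0},{"dx":0.135,"dy":0.003,"dz":0,"spin":0},{"dx":0.19,"dy":0.004,"dz":0,"spin":0},{"dx":0.245,"dy":0.006,"dz":0,"spin":0},{"dx":0.3,"dy":0.007,"dz":0,"spin":0},{"dx":0.345,"dy":0.008,"dz":0,"spin":0},{"dx":0.375,"dy":0.009,"dz":0,"spin":0},{"dx":0.387,"dy":0.009,"dz":0,"spin":0},{"dx":0.387,"dy":0.009,"dz":0,"spin":0}]}}

```text
clock: 18.3
ee_pos: [0.5958, 0.0704, 0.14]
eef_rot: [-2.167, -2.273, 0.003]
force: [-0.4, -1.0, -4.6]
width: 0.0267
finger_force: 60.4
```

{"fn": "arm_command", "kwargs": {"targets": [{"dx":0,"dy":0,"dz":0.03,"spin":0},{"dx":0,"dy":0,"dz":0.07,"spin":0},{"dx":0,"dy":0,"dz":0.1,"spin":0},{"dx":0,"dy":0,"dz":0.115,"spin":0},{"dx":0,"dy":0,"dz":0.118,"spin":0},{"dx":0,"dy":0,"dz":0.118,"spin":0}]}}

```text
clock: 19.05
ee_pos: [0.5979, 0.0695, 0.0239]
eef_rot: [2.169, 2.27, 0.002]
force: [-0.2, -0.4, -4.8]
width: 0.0266
finger_force: 60.4
```

```bash
python3 - <<'E'
from h import *
print(state()['force'])
go([.603,.07,.0155],.046)
c=cam('top'); P=[]
# bevel pose check: points of the stock top near z=.032+lift ; amp lid
for v in range(180,300):
    for u in range(150,380):
        if c['z_map'][v,u]>0: P.append(px2w(c,u,v))
P=np.array(P); a=P[(P[:,2]>.062)&(P[:,2]<.075)&(P[:,1]>.2)][:,:2].astype(np.float32)
print(len(a),cv2.minAreaRect(a))
# rail top near y .0-.2 via wrist? print forward face using brightness in top image
E
```

```text
[-0.23002918 -0.38927319 -4.80968542]
shift [0.0003 0.0051 0.0085] spin -0.0005 yaw now 0.0455 t 19.05
2424 ((0.5331469178199768, 0.2959858179092407), (0.12621615827083588, 0.15310408174991608), 75.009033203125)
```

{"fn": "arm_command", "kwargs": {"targets": [{"dx":0,"dy":0,"dz":0.006,"spin":0},{"dx":0,"dy":0.002,"dz":0.0092,"spin":0},{"dx":0,"dy":0.005,"dz":0.0092,"spin":0},{"dx":0,"dy":0.006,"dz":0.0092,"spin":0}]}}

```text
clock: 19.6
ee_pos: [0.6035, 0.0703, 0.014]
eef_rot: [2.169, 2.272, 0.001]
force: [-0.3, -0.8, -5.2]
width: 0.0263
finger_force: 60.3
```

{"fn": "arm_command", "kwargs": {"targets": [{"dx":0,"dy":0.001,"dz":0,"spin":0},{"dx":0,"dy":0.002,"dz":0,"spin":0},{"dx":0,"dy":0.003,"dz":0,"spin":0}]}}

```text
clock: 19.98
ee_pos: [0.6059, 0.0703, 0.0139]
eef_rot: [-2.17, -2.272, -0.0]
force: [0.1, 0.9, -5.5]
width: 0.0268
finger_force: 60.3
```

{"fn": "arm_command", "kwargs": {"targets": [{"dx":0,"dy":0.001,"dz":0,"spin":0},{"dx":0,"dy":0.002,"dz":0,"spin":0}]}}

```text
clock: 20.23
ee_pos: [0.6079, 0.0704, 0.0139]
eef_rot: [-2.17, -2.272, -0.0]
force: [-0.5, -0.5, -5.8]
width: 0.0269
finger_force: 60.3
```

{"fn": "arm_command", "kwargs": {"targets": [{"dx":0,"dy":0.0007,"dz":0,"spin":0},{"dx":0,"dy":0.0014,"dz":0,"spin":0}]}}

```text
clock: 20.48
ee_pos: [0.6093, 0.0705, 0.0139]
eef_rot: [-2.17, -2.272, -0.0]
force: [0.2, -1.4, -5.5]
width: 0.0264
finger_force: 60.3
```

{"fn": "arm_command", "kwargs": {"targets": [{"dx":0,"dy":0.0007,"dz":0,"spin":0},{"dx":0,"dy":0.0014,"dz":0,"spin":0}]}}

```text
clock: 20.72
ee_pos: [0.6096, 0.0705, 0.0137]
eef_rot: [-2.169, -2.271, 0.002]
force: [-2.4, -0.1, -3.9]
width: 0.0265
finger_force: 60.4
```

{"fn": "arm_command", "kwargs": {"targets": [{"dx":0.004,"dy":0,"dz":0,"spin":0},{"dx":0.009,"dy":0,"dz":0,"spin":0},{"dx":0.014,"dy":0,"dz":0,"spin":0},{"dx":0.018,"dy":0,"dz":0,"spin":0},{"dx":0.02,"dy":0,"dz":0,"spin":0}]}}

```text
clock: 21.35
ee_pos: [0.6088, 0.0907, 0.0136]
eef_rot: [-2.168, -2.272, 0.002]
force: [-4.4, -2.8, -5.4]
width: 0.0266
finger_force: 60.4
```

{"fn": "arm_command", "kwargs": {"targets": [{"dx":0.001,"dy":0,"dz":0,"spin":0},{"dx":0.002,"dy":0,"dz":0,"spin":0},{"dx":0.003,"dy":0,"dz":0,"spin":0},{"dx":0.004,"dy":0,"dz":0,"spin":0}]}}

```text
clock: 21.85
ee_pos: [0.6087, 0.0942, 0.0137]
eef_rot: [-2.169, -2.271, 0.002]
force: [-3.7, -2.4, -5.5]
width: 0.0269
finger_force: 60.4
```

{"fn": "arm_command", "kwargs": {"targets": [{"dx":0.001,"dy":0,"dz":0,"spin":0},{"dx":0.002,"dy":0,"dz":0,"spin":0},{"dx":0.003,"dy":0,"dz":0,"spin":0},{"dx":0.004,"dy":0,"dz":0,"spin":0}]}}

```text
clock: 22.35
ee_pos: [0.6086, 0.0978, 0.0136]
eef_rot: [-2.169, -2.272, 0.003]
force: [-3.9, -3.3, -5.3]
width: 0.0267
finger_force: 60.4
```

{"fn": "arm_command", "kwargs": {"targets": [{"dx":0.001,"dy":-0.0007,"dz":0,"spin":0},{"dx":0.002,"dy":-0.0007,"dz":0,"spin":0},{"dx":0.003,"dy":-0.0007,"dz":0,"spin":0},{"dx":0.004,"dy":-0.0007,"dz":0,"spin":0}]}}

```text
clock: 22.85
ee_pos: [0.6084, 0.1024, 0.0139]
eef_rot: [-2.17, -2.272, 0.0]
force: [-4.2, -4.0, -6.3]
width: 0.0267
finger_force: 60.4
```

```bash
cat >> h.py <<'E'
def lid(lo,hi,ylo,yhi,xlo=.42,xhi=.65):
    c=cam('top'); P=[]
    for v in range(170,320):
        for u in range(130,430):
            if c['z_map'][v,u]>0: P.append(px2w(c,u,v))
    P=np.array(P); k=(P[:,2]>lo)&(P[:,2]<hi)&(P[:,1]>ylo)&(P[:,1]<yhi)&(P[:,0]>xlo)&(P[:,0]<xhi)
    a=P[k][:,:2].astype(np.float32); print(len(a),cv2.minAreaRect(a)); np.save('/tmp/lid.npy',P)
E
python3 -c "
from h import *
lid(.06,.076,.2,.4)"
```

```text
3351 ((0.5321896076202393, 0.29540562629699707), (0.12991611659526825, 0.1552836298942566), 80.59879302978516)
```

{"fn": "arm_command", "kwargs": {"targets": [{"dx":0.001,"dy":-0.0003,"dz":0,"spin":0},{"dx":0.002,"dy":-0.0005,"dz":0,"spin":0},{"dx":0.003,"dy":-0.0005,"dz":0,"spin":0},{"dx":0.004,"dy":-0.0005,"dz":0,"spin":0}]}}

```text
clock: 23.4
ee_pos: [0.6082, 0.1066, 0.014]
eef_rot: [2.169, 2.272, 0.001]
force: [-2.8, -2.1, -5.5]
width: 0.0268
finger_force: 60.4
```

{"fn": "arm_command", "kwargs": {"targets": [{"dx":0.001,"dy":0,"dz":0,"spin":0},{"dx":0.002,"dy":0,"dz":0,"spin":0},{"dx":0.003,"dy":0,"dz":0,"spin":0}]}}

```text
clock: 23.78
ee_pos: [0.6081, 0.1096, 0.014]
eef_rot: [2.17, 2.272, 0.001]
force: [-1.9, -1.9, -5.9]
width: 0.0266
finger_force: 60.4
```

```bash
python3 -c "
from h import *
lid(.06,.076,.2,.4); print(state()['force'])"
```

```text
3339 ((0.5325401425361633, 0.29651716351509094), (0.12889312207698822, 0.15372297167778015), 87.19477844238281)
[-2.09336934 -1.78010314 -6.03772108]
```

{"fn": "arm_command", "kwargs": {"targets": [{"dx":0.0007,"dy":0,"dz":0,"spin":0},{"dx":0.0015,"dy":0,"dz":0,"spin":0}]}}

```text
clock: 24.08
ee_pos: [0.608, 0.111, 0.014]
eef_rot: [2.17, 2.272, 0.001]
force: [-1.7, -3.1, -5.4]
width: 0.0265
finger_force: 60.4
```

{"fn": "arm_command", "kwargs": {"targets": [{"dx":0.0007,"dy":0,"dz":0,"spin":0},{"dx":0.0015,"dy":0,"dz":0,"spin":0}]}}

```text
clock: 24.32
ee_pos: [0.6079, 0.1125, 0.014]
eef_rot: [2.169, 2.272, 0.001]
force: [-0.6, -2.6, -4.8]
width: 0.0266
finger_force: 60.4
```

{"fn": "arm_command", "kwargs": {"targets": [{"dx":0.0005,"dy":0,"dz":0,"spin":0},{"dx":0.001,"dy":0,"dz":0,"spin":0}]}}

```text
clock: 24.58
ee_pos: [0.6079, 0.1127, 0.014]
eef_rot: [2.168, 2.272, -0.001]
force: [-0.6, -5.2, -5.8]
width: 0.0264
finger_force: 60.4
```

{"fn": "arm_command", "kwargs": {"targets": [{"dx":0,"dy":0.0007,"dz":0,"spin":0},{"dx":0,"dy":0.0007,"dz":0,"spin":0},{"dx":0,"dy":0.0007,"dz":0,"spin":0}]}}

```text
clock: 24.95
ee_pos: [0.6079, 0.1127, 0.0139]
eef_rot: [2.168, 2.273, -0.002]
force: [-1.5, -5.2, -5.1]
width: 0.0269
finger_force: 60.5
```

```bash
python3 - <<'E'
from h import *
lid(.06,.076,.2,.4); print(state()['force'])
# blade in wrist view: heights along outer side
c=cam('wrist'); Q=np.array([px2w(c,u,v) for v in range(0,200,2) for u in range(0,300,2) if c['z_map'][v,u]>0])
k=(Q[:,2]>.016)&(Q[:,2]<.025); b=Q[k]; print(len(b))
if len(b)>50:
    bins=np.arange(.51,.59,.01); pts=[(x+.005,b[(b[:,0]>x)&(b[:,0]<x+.01),1].min()) for x in bins if ((b[:,0]>x)&(b[:,0]<x+.01)).sum()>5]
    print(np.round(pts,4)); print('blade yaw',np.polyfit(*np.array(pts).T,1))
E
```

```text
3303 ((0.5322914123535156, 0.29556888341903687), (0.12993110716342926, 0.15342862904071808), 89.17396545410156)
[-2.42578124 -4.11305033 -5.66183153]
3960
[[0.515  0.206 ]
 [0.525  0.2059]
 [0.535  0.2057]
 [0.545  0.2058]
 [0.555  0.2055]
 [0.565  0.2054]
 [0.575  0.2055]
 [0.585  0.2053]]
blade yaw [-0.01028583  0.21129436]
```

{"fn": "arm_command", "kwargs": {"targets": [{"dx":0,"dy":0,"dz":0.0007,"spin":0},{"dx":0,"dy":0,"dz":0.0014,"spin":0},{"dx":-0.0003,"dy":0,"dz":0.002,"spin":0},{"dx":-0.0005,"dy":0,"dz":0.002,"spin":0}]}}

```text
clock: 25.55
ee_pos: [0.6079, 0.1126, 0.0127]
eef_rot: [-2.169, -2.273, 0.001]
force: [-3.1, -4.2, -0.3]
width: 0.0267
finger_force: 61.0
```

```bash
python3 -c "
from h import *
s=state();print(s['force'],s['ee_pos'])"
```

```text
[-3.0514043  -4.16213165 -0.3165337 ] [0.60789142 0.11263195 0.01268289]
```

{"fn": "arm_command", "kwargs": {"targets": [{"dx":-0.0004,"dy":-0.0005,"dz":0.0003,"spin":0},{"dx":-0.0006,"dy":-0.0008,"dz":0.0003,"spin":0}]}}

```text
clock: 25.8
ee_pos: [0.6079, 0.1126, 0.0127]
eef_rot: [2.169, 2.272, 0.002]
force: [-2.5, -1.9, 4.2]
width: 0.0267
finger_force: 61.7
```

{"fn": "arm_command", "kwargs": {"targets": [{"dx":0,"dy":0,"dz":0,"spin":0},{"dx":0,"dy":0,"dz":0,"spin":0},{"dx":0,"dy":0,"dz":0,"spin":0}], "fingers": 0.15}}

```text
clock: 26.18
ee_pos: [0.6081, 0.1127, 0.0116]
eef_rot: [2.17, 2.271, 0.002]
force: [0.3, -0.3, -0.6]
width: 0.0488
finger_force: 0.0
```

{"fn": "arm_command", "kwargs": {"targets": [{"dx":0,"dy":0,"dz":-0.03,"spin":0},{"dx":0,"dy":0,"dz":-0.08,"spin":0},{"dx":0,"dy":0,"dz":-0.13,"spin":0},{"dx":-0.04,"dy":-0.03,"dz":-0.16,"spin":0},{"dx":-0.09,"dy":-0.08,"dz":-0.18,"spin":0},{"dx":-0.12,"dy":-0.12,"dz":-0.19,"spin":0},{"dx":-0.12,"dy":-0.12,"dz":-0.19,"spin":0},{"dx":-0.12,"dy":-0.12,"dz":-0.19,"spin":0}]}}

```text
clock: 27.18
ee_pos: [0.4939, -0.0129, 0.2019]
eef_rot: [2.17, 2.27, 0.003]
force: [0.2, 0.2, -0.1]
width: 0.049
finger_force: 0.0
```

```bash
python3 - <<'E'
from h import *
lid(.06,.076,.2,.4); s=state(); print(s['ee_pos'],s['force'],s['clock'])
P=np.load('/tmp/lid.npy')
k=(abs(P[:,1]-.13)<.1)&(abs(P[:,0]-.61)<.03)&(P[:,2]>.025)&(P[:,2]<.06); q=P[k]
print('stock',len(q)); 
if len(q)>20: print(cv2.minAreaRect(q[:,:2].astype(np.float32)),np.percentile(q[:,2],[5,50,95]).round(4))
a=P[(P[:,2]>.055)&(P[:,2]<.075)&(P[:,1]>-.2)&(P[:,1]<0)&(P[:,0]>.42)&(P[:,0]<.65)][:,:2].astype(np.float32); print('radio',len(a),cv2.minAreaRect(a) if len(a)>9 else '')
c=cam('wrist'); Q=np.array([px2w(c,u,v) for v in range(0,480,2) for u in range(0,640,2) if c['z_map'][v,u]>0])
b=Q[(Q[:,2]>.010)&(Q[:,2]<.024)&(Q[:,0]>.48)&(Q[:,0]<.59)&(Q[:,1]>.18)&(Q[:,1]<.26)]; print('blade',len(b))
E
```

```text
3354 ((0.5314656496047974, 0.2972424030303955), (0.12933312356472015, 0.15468363463878632), 88.54369354248047)
[ 0.4940943  -0.01260143  0.20153177] [-0.81588184 -0.43610899 -0.60453998] 27.225
stock 837
((0.6053978204727173, 0.15866248309612274), (0.03370651975274086, 0.14612114429473877), 5.669800281524658) [0.0282 0.0336 0.0432]
radio 1086 ((0.5140909552574158, -0.09803014993667603), (0.1113954409956932, 0.10169477760791779), 89.44805145263672)
blade 0
```

```bash
python3 - <<'E'
from h import *
for i in range(4): lid(.06,.076,.2,.4)
c=cam('wrist'); 
Q=np.array([px2w(c,u,v) for v in range(0,480) for u in range(0,640) if c['z_map'][v,u]>0])
b=Q[(Q[:,2]>.025)&(Q[:,2]<.05)&(Q[:,0]>.57)&(Q[:,1]>.06)&(Q[:,1]<.24)]
print('stock',len(b), b.min(0) if len(b) else '', np.median(b[:,2]) if len(b) else '')
E
```

```text
3314 ((0.5310898423194885, 0.29704293608665466), (0.1303395926952362, 0.15646962821483612), 87.82183074951172)
3333 ((0.5325076580047607, 0.2958461344242096), (0.13078418374061584, 0.15407034754753113), 89.4832534790039)
3309 ((0.5313441753387451, 0.2968519926071167), (0.12750756740570068, 0.15487651526927948), 89.16873931884766)
3314 ((0.5320861339569092, 0.2965439558029175), (0.12791170179843903, 0.1539255827665329), 89.09630584716797)
stock 4123 [0.59092997 0.08432513 0.02500944] 0.031718971660742556
```

The mean is about 89° (yaw -0.02), which matches the radio. The stock's top is at 32 mm, so it lies flat on the desk.

```bash
python3 -c "
from rig import *
print(job_done())"
```

```text
the job is handed in; nothing more can be done
None
```

I handed the job in at about 27.5 s on the robot clock: the amplifier measures parallel to the radio within about 0.01 rad, and the locked bevel was left flat on the desk along its side, though no verdict came back and I did not re-measure the radio or the loose items after the moves.

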